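# Unstack the glued printing blocks onto their registration beds

## Task

The lino-faced printing blocks have finished gluing under the brass weight. Take the stack apart from the top down: stand the weight upright in the middle of the round black coaster, then lay each block, coloured face up, flat on the registration bed of its own colour, squarely within the outline between the two end fences - yellow first, then red, then blue. Leave the open grey can and the black loupe as they stand.

Things in the scene. Friction and masses are not known exactly. Their poses are not given: they have to be found in the camera images.
- block_yellow: smallest printing block: plywood with a yellow lino face on top, 72 x 46 mm and 23 mm thick; at the start the top block of the stack, directly under the brass weight. Origin: centre of its underside; x along the 72 mm length, y across the 46 mm width, z up out of the coloured face. It may lie either way round along its bed.
- block_red: middle printing block: plywood with a red lino face on top, 98 x 53 mm and 23 mm thick; at the start the middle block, under the yellow one. Origin: centre of its underside; x along the 98 mm length, y across the 53 mm width, z up out of the coloured face. It may lie either way round along its bed.
- block_blue: largest printing block: plywood with a blue lino face on top, 124 x 62 mm and 23 mm thick; at the start the bottom block, on the table. Origin: centre of its underside; x along the 124 mm length, y across the 62 mm width, z up out of the coloured face. It may lie either way round along its bed.
- bed_yellow: yellow registration bed, fixed: white board 108 x 70 x 5 mm with a yellow outline of the block and at each end a yellow fence 8 mm thick, 44 mm wide, 6 mm above the board; 92 mm between fences, long sides open. Origin: centre of the board's underside (the block rests centred over it, 5 mm higher); x along its length from fence to fence, z up.
- bed_red: red registration bed, fixed: white board 134 x 77 x 5 mm with a red outline of the block and at each end a red fence 8 mm thick, 44 mm wide, 6 mm above the board; 118 mm between fences, long sides open. Origin: centre of the board's underside (the block rests centred over it, 5 mm higher); x along its length from fence to fence, z up.
- bed_blue: blue registration bed, fixed: white board 160 x 86 x 5 mm with a blue outline of the block and at each end a blue fence 8 mm thick, 44 mm wide, 6 mm above the board; 144 mm between fences, long sides open. Origin: centre of the board's underside (the block rests centred over it, 5 mm higher); x along its length from fence to fence, z up.
- brass_weight: brass paper weight, 47 mm diameter, 61 mm high with a knob on top, 0.62 kg; at the start on top of the stack of blocks. Grip it round its 44 to 47 mm body, which is upright to about 30 mm above its foot; it is round. Origin: centre of its underside, z up.
- coaster: round black rubber coaster with a thin brass ring, 80 mm diameter, flat, 5 mm high, fixed to the table: the place of the brass weight. Origin: centre of its underside, z up.
- ink_can_open: open grey can, 97 mm diameter, 88 mm high, standing loose on the table: not to be disturbed. Origin: centre of its underside.
- loupe: black loupe, 42 mm diameter, 40 mm high, standing loose on the table: not to be disturbed. Origin: centre of its underside. To its right (-y) stands a heavy fixed green hand punch with a raised lever, too tall to sweep across low: on the first move from the robot's right, keep the fingertips 0.3 m above the table or pass in front of it.
Mind the look-alikes: they are no part of the job. What is shaped like the block_yellow but white is not meant. Leave any orange look-alike of the brass_weight alone.

How it is judged:
On the way, in this order (a step that is already met when the one before it is completed fails the run):
1. the brass weight stands on the coaster, released (horizontal distance between brass_weight and coaster below 0.015 m and angle between brass_weight's own z axis and vertical below 0.08 rad and z of brass_weight in the frame of coaster between 0.002 and 0.009 m and linear speed of brass_weight below 0.02 m/s and contact force between brass_weight and the fingers below 0.2 N), for 0.2 s.
2. the yellow block lies on the yellow bed, released (horizontal distance between block_yellow and bed_yellow below 0.015 m and angle between the x axis of block_yellow and the x axis of bed_yellow, either way round below 0.15 rad and angle between block_yellow's own z axis and vertical below 0.06 rad and z of block_yellow in the frame of bed_yellow between 0.002 and 0.009 m and linear speed of block_yellow below 0.02 m/s and contact force between block_yellow and the fingers below 0.2 N), for 0.2 s.
3. the red block lies on the red bed, released (horizontal distance between block_red and bed_red below 0.015 m and angle between the x axis of block_red and the x axis of bed_red, either way round below 0.15 rad and angle between block_red's own z axis and vertical below 0.06 rad and z of block_red in the frame of bed_red between 0.002 and 0.009 m and linear speed of block_red below 0.02 m/s and contact force between block_red and the fingers below 0.2 N), for 0.2 s.
4. the blue block lies on the blue bed, released (horizontal distance between block_blue and bed_blue below 0.015 m and angle between the x axis of block_blue and the x axis of bed_blue, either way round below 0.15 rad and angle between block_blue's own z axis and vertical below 0.06 rad and z of block_blue in the frame of bed_blue between 0.002 and 0.009 m and linear speed of block_blue below 0.02 m/s and contact force between block_blue and the fingers below 0.2 N), for 0.2 s.
At the end, for the whole second after the job is handed in: Weight upright on the coaster, block on the bed of its colour, each within 15 mm of centre; blocks flat, face up, along their beds within 0.15 rad; all released and at rest; the can and the loupe within 20 mm of where they stood (all of step 1 and all of step 2 and all of step 3 and all of step 4 and distance of each of ink_can_open, loupe from where it was at the start of the episode below 0.02 m); the robot touches nothing.
It fails at once if the open can is shifted by more than 20 mm or tipped (distance of ink_can_open from where it was at the start of the episode above 0.02 m or angle between ink_can_open's own z axis and vertical above 0.3 rad).
It fails at once if the loupe is shifted by more than 20 mm or tipped (distance of loupe from where it was at the start of the episode above 0.02 m or angle between loupe's own z axis and vertical above 0.3 rad).
It also fails if it takes over 115 s, if anything falls off the work surface, if the arm or the gripper's body presses on something with over 40 N, if the wrist force passes 120 N, or if a joint passes its speed limit or range.

## Robot

A 6-joint arm with a two-finger parallel gripper is mounted at the origin on a cart in front of the work surface, level with it; the furniture and walls round the work are solid. World frame = base frame: x ahead of the robot, y to its left, z up, the work surface at z = 0. Lengths are in m, angles in rad, forces in N, time in s.
With the tool pointing down it reaches from about 0.4 to 0.825 m from the base axis. Payload 7 kg.
Tool frame: the origin (TCP) lies at the very end of the fingers, on their centre line; the grasp point (between the pads) lies arm.grip_point_offset behind it (arm.grip_point_offset is the distance from the TCP to the grasp point, in m); z points along the fingers, y is the line along which they close (so a half turn about z gives the same grasp; the last joint's range is limited). The gripper opens to 88 mm and grips with 3 to 60 N. Pads are 19 mm wide; open, the fingers measure 130 mm over their backs; the gripper's body (78 mm by 193 mm) begins 47 mm behind the grasp point.
Start: joints at [1.497, 0.359, 0.012, 0, -1.224, -0.288], TCP at [0.239, 0.631, 0.227] pointing down, gripper open.
Joint ranges: [-3.07, 3.07], [-1.43, 2.12], [-1.02, 1.25], [-3.03, 1.67], [-3.05, -0], [-3.03, 3.03]. Speed limits (rad/s): [2.39, 2.39, 3.01, 3.14, 3.14, 3.14].

## Interface

Orientations are given as [roll, pitch, yaw] about the fixed x, y, z axes, in that order (R = Rz(yaw) Ry(pitch) Rx(roll)).
In Python, from station import arm gives the robot as it stands.
- The arm moves only by the shell command python3 -m crank 'ROWS' [OPENING] [FORCE]. ROWS is JSON, a list of rows, each an object of numbers: "dx", "dy", "dz": the shift along the tool's x, y, z in cm; "wx", "wy", "wz": the turn, a rotation vector about the tool's x, y, z in degrees. A call has exactly 10 rows; each row is the pose to reach, as a shift and turn from the pose commanded when the call began, along the tool's axes at that moment; what a row does not reach only later rows make up. A row lasts 1/8 s, in which the tool goes at most 62.5 mm and 10.7 degrees, less where a joint would pass 70% of its speed; a pose out of reach is approached as far as the arm can. A call with a gripper value outside its range is refused whole. OPENING is the finger opening in cm, from 0 to 8.76, set as the call begins (- or left out, the last holds). The fingers move at their own pace and stop on an object; FORCE is the grip in N (left out, the last holds). Time passes only in rows, so rows that repeat a pose let the fingers close, or fill a call up. It gives the time, the measured TCP pose, the force, the opening and the grip force at its end, in the units of the state.
- arm.get_state(): the state, without advancing time (a new reading comes with each control period).
- arm.grab_frame(name): name is "side" or "top"; returns the picture (420x560x3 uint8, red, green, blue); there is no depth.
- arm.calibration(name): a dict with "fx", "fy", "cx", "cy" (pixels), "world_from_camera" (4x4, takes a point from camera to world coordinates). Camera axes: x right, y down, z forward; pixel columns grow to the right and rows downward; lengths in m; the calibration is good to about 2 mm. A picture is of the moment at which its call begins. calibration takes no time and is no camera call.
- arm.job_done(): hands the job in; it is judged then, once.
Trained networks look in the newest picture that a camera, given by its name, has taken for a name from the list of things; names that differ only in an ending like _2 or _b are one class to them, and where a whole thing is asked for, a point or a joint stands for the part that bears it (a point fixed in the world has none). Each returns a list of dicts, best first, with "confidence" (0 to 1); they miss things now and then, are a little off and sometimes report something else, mostly with a low value. They report only what shows in the picture. A call takes as long as a camera call. They do not tell look-alikes from the thing itself.
- arm.find_in(camera, query): "centre" ([x, y, z] in m, in world coordinates, good to about 4 mm: the middle of the surface that is visible of it).
- arm.masks_of(camera, query): "pixels" (420x560 bool, what is visible of it).
- arm.mark_of(camera, query): "centre" ([x, y, z] in m, in world coordinates, good to about 4 mm: a listed point, or the origin of a listed thing).
The state is a dict: "t": time; "q": joint angles; "qd": joint speeds; "joint_efforts": joint torques, N m; "eef_pos": TCP position; "ee_rot": TCP orientation; "force": force on the tool from outside, world axes, zero at the start; "moment": the same for the moment, N m; "width": finger opening in m; "gripper_force": force on a finger pad.
Only numpy, scipy, OpenCV 4.12 (cv2) and the standard library are available. Lean on these libraries where they do the work, as an engineer would, in place of code of your own. Each camera call takes 0.05 s, during which the arm holds its last target. There are 200 camera calls.

## Working session

There is one attempt and no reset: what is moved stays moved. The work goes in short steps, Python scripts to look and compute and a shell command to move; the robot and the scene stay as the last step left them, time stands still between calls to the robot, and variables do not carry over. Pictures are saved under pics/ and viewed, at most 14 in all, crops included, and the job is handed in when it is done.

```bash
ls; mkdir -p pics; cat > h.py <<'E'
import numpy as np,cv2
from station import arm
def grab(c,n):
    f=arm.grab_frame(c); cv2.imwrite(f'pics/{n}.png',f[:,:,::-1]); return f
def proj(c,p):
    k=arm.calibration(c); T=np.linalg.inv(np.array(k['world_from_camera'])); q=T[:3,:3]@np.array(p)+T[:3,3]
    return np.array([k['fx']*q[0]/q[2]+k['cx'],k['fy']*q[1]/q[2]+k['cy']])
def ray(c,uv,z):
    k=arm.calibration(c); T=np.array(k['world_from_camera'])
    d=T[:3,:3]@np.array([(uv[0]-k['cx'])/k['fx'],(uv[1]-k['cy'])/k['fy'],1]); o=T[:3,3]
    return o+d*(z-o[2])/d[2]
E
python3 - <<'E'
from h import *
np.set_printoptions(precision=4,suppress=True)
s=arm.get_state();print(s['t'],s['eef_pos'],s['ee_rot'],s['width'],arm.grip_point_offset)
fs=[grab(c,c+'0') for c in('side','top')]
for c in ('top','side'):
    for n in ['brass_weight','coaster','block_yellow','block_red','block_blue','bed_yellow','bed_red','bed_blue','ink_can_open','loupe']:
        for r in arm.mark_of(c,n)[:3]: print(c,n,round(r['confidence'],2),np.round(r['centre'],3),np.round(proj(c,r['centre'])))
E
```

```text
pics
0.0 [0.2388 0.6308 0.2256] [ 3.1399 -0.0002 -0.3619] 0.08730656605797339 0.0188
top brass_weight 0.74 [ 0.592 -0.097 -0.   ] [309. 206.]
top brass_weight 0.53 [0.59  0.008 0.07 ] [276. 205.]
top coaster 0.93 [ 0.447 -0.363 -0.001] [392. 253.]
top block_yellow 0.73 [0.721 0.109 0.001] [246. 166.]
top block_yellow 0.7 [0.59  0.01  0.044] [276. 206.]
top block_red 0.57 [0.589 0.008 0.022] [276. 207.]
top block_blue 0.7 [0.586 0.012 0.004] [275. 208.]
top bed_yellow 0.67 [ 0.447  0.413 -0.001] [149. 250.]
top bed_red 0.8 [ 0.469 -0.18   0.003] [335. 245.]
top bed_blue 0.56 [0.466 0.215 0.   ] [211. 245.]
top bed_blue 0.26 [ 0.451  0.41  -0.004] [150. 249.]
top ink_can_open 0.95 [ 0.692  0.26  -0.   ] [199. 175.]
top loupe 0.7 [ 0.672 -0.173  0.001] [333. 182.]
side brass_weight 0.64 [ 0.593 -0.097 -0.001] [296. 253.]
side brass_weight 0.61 [0.596 0.007 0.067] [277. 214.]
side coaster 0.76 [ 0.443 -0.366 -0.   ] [306. 349.]
side block_yellow 0.82 [ 0.718  0.11  -0.003] [293. 201.]
side block_yellow 0.5 [0.59  0.01  0.047] [275. 220.]
side block_red 0.55 [0.589 0.012 0.022] [275. 226.]
side block_blue 0.57 [ 0.584  0.015 -0.001] [273. 232.]
side bed_yellow 0.93 [ 0.45   0.406 -0.002] [181. 183.]
side bed_red 0.7 [ 0.467 -0.179 -0.001] [273. 291.]
side bed_blue 0.59 [ 0.465  0.216 -0.   ] [208. 210.]
side bed_blue 0.19 [ 0.695  0.256 -0.   ] [265. 181.]
side ink_can_open 0.78 [0.694 0.259 0.002] [264. 180.]
side ink_can_open 0.37 [ 0.586  0.016 -0.002] [273. 232.]
side loupe 0.53 [ 0.672 -0.174 -0.002] [336. 259.]
```

```bash
python3 - <<'E'
import cv2
t=cv2.imread('pics/top0.png'); s=cv2.imread('pics/side0.png')
cv2.imwrite('pics/topc.png',cv2.resize(t[130:290,110:430],(800,400),interpolation=cv2.INTER_CUBIC))
cv2.imwrite('pics/sidec.png',cv2.resize(s[140:380,150:390],(600,600),interpolation=cv2.INTER_CUBIC))
E
```

```text
(no output)
```

View pics/topc.png

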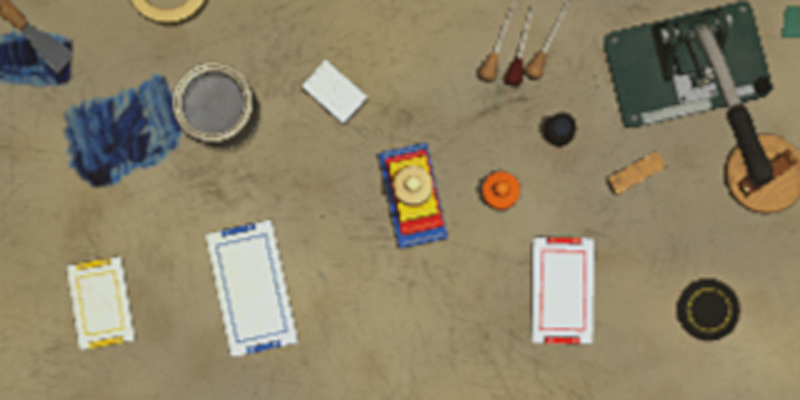

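View pics/sidec.png

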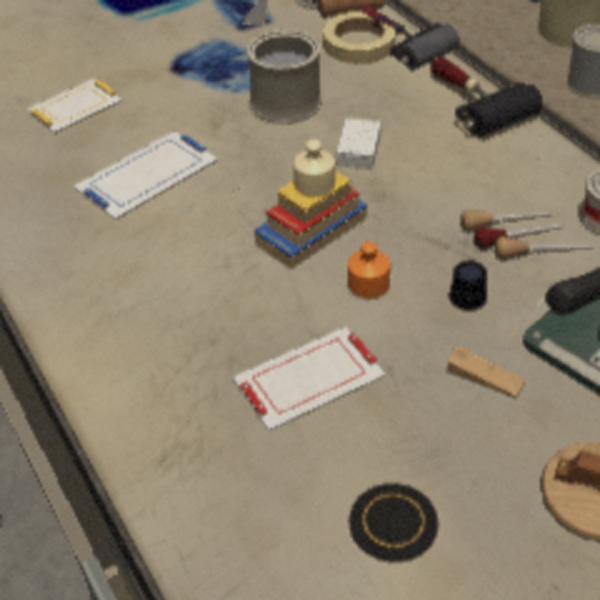

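View pics/top0.png

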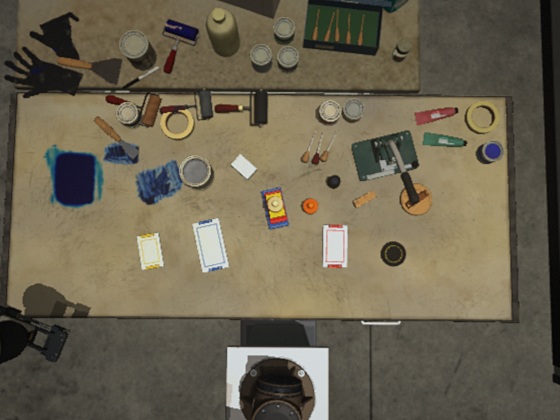

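The top view shows two weight shapes. The brass one is at (276,205), on the stack, and the orange look-alike is at (309,206). The yellow block is in the stack, and the white look-alike lies at (246,166). The beds are at about (149,250), (211,245) and (335,245), and the coaster is at (392,253). The brass weight on the stack is the one meant, and the enlarged crop confirms it. Next I'll measure poses and orientations.

```bash
cat > m.py <<'E'
from h import *
np.set_printoptions(precision=4,suppress=True)
HUE={'yellow':(20,34),'red':(0,6),'blue':(108,128)}
def colmask(img,col):
    h=cv2.cvtColor(img,cv2.COLOR_RGB2HSV)
    lo,hi=HUE[col]; m=cv2.inRange(h,(lo,130,70),(hi,255,255))
    if col=='red': m|=cv2.inRange(h,(174,130,70),(180,255,255))
    return m
def rect(cam,mask,z):
    v,u=np.nonzero(mask); P=np.array([ray(cam,(a,b),z)[:2] for a,b in zip(u,v)])*1000
    (c,s,a)=cv2.minAreaRect(P.astype(np.float32))
    if s[0]<s[1]: s=s[::-1]; a+=90
    a=(a+90)%180-90
    return np.array(c)/1000,np.array(s)+2.5,np.radians(a)
E
python3 - <<'E'
from m import *
for cam in('top','side'):
    img=cv2.imread(f'pics/{cam}0.png')[:,:,::-1].copy()
    for col,z,p in (('yellow',.069,(.59,.01)),('red',.046,(.589,.01)),('blue',.023,(.586,.013))):
        M=colmask(img,col)
        u,v=proj(cam,(*p,z)).astype(int); w=np.zeros_like(M); w[v-38:v+38,u-38:u+38]=M[v-38:v+38,u-38:u+38]
        n,l,st,ce=cv2.connectedComponentsWithStats(w); w=np.isin(l,[i for i in range(1,n) if st[i,4]>12]).astype(np.uint8)
        print(cam,'block',col,*rect(cam,w,z))
    H=cv2.cvtColor(img,cv2.COLOR_RGB2HSV); W=cv2.inRange(H,(0,0,165),(180,45,255))
    for col,p in (('yellow',(.448,.41)),('red',(.468,-.18)),('blue',(.466,.215))):
        B=(W|colmask(img,col)); u,v=proj(cam,(*p,.005)).astype(int); n,l,st,ce=cv2.connectedComponentsWithStats(B)
        print(cam,'bed',col,*rect(cam,l==l[v,u],.005))
    k=np.array(arm.calibration(cam)['world_from_camera']); print(k[:3,3])
arm.grab_frame('top')
for n in['coaster','brass_weight','bed_yellow']:
    for r in arm.masks_of('top',n)[:2]:
        v,u=np.nonzero(r['pixels']); print(n,len(u),u.mean(),v.mean(),[ray('top',(u.mean(),v.mean()),z)[:2] for z in(.005,.09,.12)])
E
```

```text
top block yellow [0.59   0.0122] [75.2977 48.2169] 0.2285079933156391
top block red [0.5878 0.0113] [100.8372  55.2878] 0.22854224822516023
top block blue [0.5464 0.005 ] [61.5881 41.6774] -1.3171256556567257
top bed yellow [0.4465 0.4102] [71.5163 43.2073] 0.19565397310690383
top bed red [ 0.468  -0.1784] [95.0141 50.4011] 0.0010014330290069034
top bed blue [0.4663 0.2175] [163.979   90.3895] 0.23114147680432076
[ 0.4528 -0.0047  1.6331]
side block yellow [0.5896 0.007 ] [75.5238 52.7807] 0.22173820453514403
side block red [0.5868 0.0068] [99.2618 56.328 ] 0.2363602738554673
side block blue [ 0.5347 -0.0092] [47.6716 15.9922] -1.3306356221953453
side bed yellow [0.4478 0.4087] [112.9311  75.4942] 0.19020661025520125Traceback (most recent call last):
  File "<stdin>", line 12, in <module>
  File "m.py", line 10, in rect
    v,u=np.nonzero(mask); P=np.array([ray(cam,(a,b),z)[:2] for a,b in zip(u,v)])*1000
                                      ~~~^^^^^^^^^^^^^
  File "h.py", line 9, in ray
    k=arm.calibration(c); T=np.array(k['world_from_camera'])
ValueError: time passes only in moves, steps and waits
```

```bash
sed -i 's/^def grab/import functools\n@functools.lru_cache(None)\ndef cal(c): return arm.calibration(c)\ndef grab/; s/k=arm.calibration(c)/k=cal(c)/' h.py
cat > go.py <<'E'
import sys; from m import *
from scipy.spatial.transform import Rotation as R
x,y,z,yaw=map(float,sys.argv[1:5]); s=arm.get_state()
r=R.from_euler('xyz',s['ee_rot']); d=r.inv().apply(np.array([x,y,z])-s['eef_pos'])*100
w=(r.inv()*R.from_euler('xyz',[np.pi,0,yaw])).as_rotvec(degrees=True)
print(round(s['t'],2),'d cm',d.round(2),'w deg',w.round(2),'norm',np.linalg.norm(d).round(1),'q',np.round(s['q'],2),s['width'])
E
python3 go.py .592 .009 .2 .228
python3 - <<'E'
from m import *
img=arm.grab_frame('top')
for n in['coaster','brass_weight']:
    for r in arm.masks_of('top',n)[:2]:
        v,u=np.nonzero(r['pixels']); print(n,len(u),u.mean(),v.mean(),[ray('top',(u.mean(),v.mean()),z)[:2] for z in(.005,.1)])
M=colmask(img,'blue'); n,l,st,ce=cv2.connectedComponentsWithStats(M)
for i in range(1,n):
    if abs(ce[i][0]-275)<25 and abs(ce[i][1]-206)<30 and st[i,4]>3: print(st[i],ce[i],ray('top',ce[i],.023))
E
```

```text
1.1 d cm [55.05 45.7   2.66] w deg [  0.    -0.   -33.79] norm 71.6 q [ 1.5   0.36  0.01  0.   -1.22 -0.29] 0.087411289025022
coaster 499 392.70741482965934 253.2565130260521 [array([ 0.4449, -0.3636]), array([ 0.4454, -0.3427])]
coaster 966 334.89233954451345 245.85817805383022 [array([ 0.4668, -0.1796]), array([ 0.466 , -0.1694])]
brass_weight 203 309.3497536945813 205.42857142857142 [array([ 0.5954, -0.0978]), array([ 0.5871, -0.0923])]
brass_weight 176 274.4261363636364 203.8465909090909 [array([0.5995, 0.0143]), array([0.591 , 0.0132])]
[262 192   2   5   8] [262.625 193.625] [0.6302 0.0519 0.023 ]
[263 198   2   4   6] [263.6667 199.1667] [0.6125 0.0484 0.023 ]
[266 211   2   4   7] [266.5714 212.2857] [0.5708 0.0387 0.023 ]
[267 216  21  13  55] [275.6364 222.8364] [0.5376 0.0097 0.023 ]
```

```bash
python3 -m crank '[{"dx":3,"dy":2.5,"wz":-2},{"dx":7.5,"dy":6.2,"wz":-5},{"dx":12,"dy":10,"wz":-8},{"dx":16.5,"dy":13.7,"wz":-11},{"dx":21,"dy":17.5,"wz":-14},{"dx":25.5,"dy":21.2,"wz":-17},{"dx":30,"dy":25,"wz":-20},{"dx":34.5,"dy":28.7,"wz":-23},{"dx":38,"dy":31.5,"wz":-26},{"dx":40,"dy":33,"wz":-28}]' 8.7 20; python3 go.py .592 .011 .16 .228
```

```text
1.25 d cm [54.98 45.52  6.65] w deg [ -0.     0.   -33.79] norm 71.7 q [ 1.5   0.36  0.01 -0.   -1.22 -0.29] 0.08771740629076492$[0]: bad value
```

```bash
python3 -m crank '[{"dx":3.0,"dy":2.5,"dz":0.0,"wx":0.0,"wy":0.0,"wz":-2.0},{"dx":7.5,"dy":6.2,"dz":0.0,"wx":0.0,"wy":0.0,"wz":-5.0},{"dx":12.0,"dy":10.0,"dz":0.0,"wx":0.0,"wy":0.0,"wz":-8.0},{"dx":16.5,"dy":13.7,"dz":0.0,"wx":0.0,"wy":0.0,"wz":-11.0},{"dx":21.0,"dy":17.5,"dz":0.0,"wx":0.0,"wy":0.0,"wz":-14.0},{"dx":25.5,"dy":21.2,"dz":0.0,"wx":0.0,"wy":0.0,"wz":-17.0},{"dx":30.0,"dy":25.0,"dz":0.0,"wx":0.0,"wy":0.0,"wz":-20.0},{"dx":34.5,"dy":28.7,"dz":0.0,"wx":0.0,"wy":0.0,"wz":-23.0},{"dx":38.0,"dy":31.5,"dz":0.0,"wx":0.0,"wy":0.0,"wz":-26.0},{"dx":40.0,"dy":33.0,"dz":0.0,"wx":0.0,"wy":0.0,"wz":-28.0}]' 8.7 20; python3 go.py .592 .011 .16 .228
```

```text
t: 2.5
eef_pos: [0.497, 0.179, 0.2268]
ee_rot: [-3.141, -0.0, 0.127]
force: [0.3, 1.0, -0.5]
width: 0.0872
gripper_force: 0.0
2.5 d cm [ 7.3  17.87  6.68] w deg [-0.01 -0.03 -5.81] norm 20.4 q [ 0.72  0.12 -0.31  0.   -1.14  0.98] 0.08720304774768654
```

```bash
python3 -m crank '[{"dx":1.5,"dy":4.0,"dz":1.0,"wx":0,"wy":0,"wz":-1.5},{"dx":3.5,"dy":8.5,"dz":3.0,"wx":0,"wy":0,"wz":-3.0},{"dx":5.5,"dy":13.0,"dz":5.0,"wx":0,"wy":0,"wz":-4.5},{"dx":6.9,"dy":16.5,"dz":6.0,"wx":0,"wy":0,"wz":-5.8},{"dx":7.3,"dy":17.9,"dz":6.5,"wx":0,"wy":0,"wz":-5.8},{"dx":7.3,"dy":17.9,"dz":6.5,"wx":0,"wy":0,"wz":-5.8},{"dx":7.3,"dy":17.9,"dz":6.7,"wx":0,"wy":0,"wz":-5.8},{"dx":7.3,"dy":17.9,"dz":8.5,"wx":0,"wy":0,"wz":-5.8},{"dx":7.3,"dy":17.9,"dz":9.7,"wx":0,"wy":0,"wz":-5.8},{"dx":7.3,"dy":17.9,"dz":9.7,"wx":0,"wy":0,"wz":-5.8}]' 8.7 20; python3 go.py .592 .011 .074 .228; python3 -c "
from h import *
s=cv2.resize(grab('side','side1')[150:300,200:350],(600,600),interpolation=2); cv2.imwrite('pics/s1.png',s[:,:,::-1])"
```

```text
t: 3.75
eef_pos: [0.5906, 0.0133, 0.1289]
ee_rot: [3.142, 0.002, 0.229]
force: [0.5, -0.4, 0.1]
width: 0.0872
gripper_force: 0.0
3.75 d cm [0.1  0.25 5.49] w deg [0.   0.09 0.06] norm 5.5 q [ 0.35  0.3  -0.31 -0.   -0.96  1.45] 0.08720353815603339
```

View pics/s1.png

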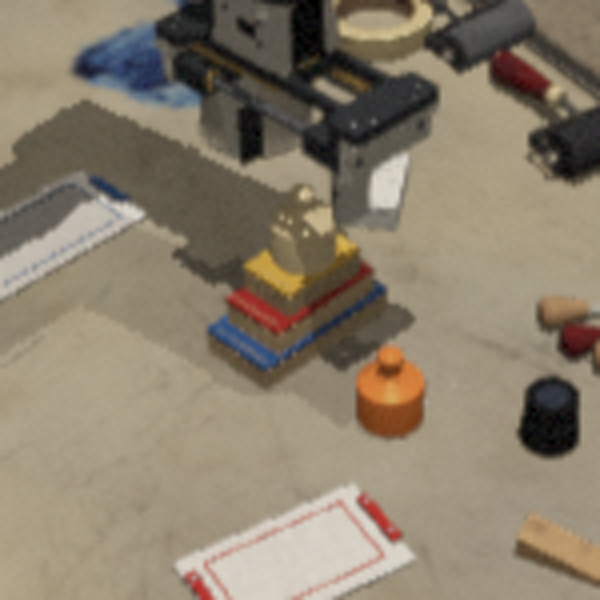

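The fingers straddle the weight at crop (310,230), and the orange one at (390,390) is clear of the right finger. I'll go down.

```bash
python3 -m crank '[{"dx":0.1,"dy":0.2,"dz":1.0,"wx":0,"wy":0,"wz":0},{"dx":0.1,"dy":0.2,"dz":2.0,"wx":0,"wy":0,"wz":0},{"dx":0.1,"dy":0.2,"dz":3.0,"wx":0,"wy":0,"wz":0},{"dx":0.1,"dy":0.2,"dz":4.0,"wx":0,"wy":0,"wz":0},{"dx":0.1,"dy":0.2,"dz":5.0,"wx":0,"wy":0,"wz":0},{"dx":0.1,"dy":0.2,"dz":5.3,"wx":0,"wy":0,"wz":0},{"dx":0.1,"dy":0.2,"dz":5.3,"wx":0,"wy":0,"wz":0},{"dx":0.1,"dy":0.2,"dz":5.3,"wx":0,"wy":0,"wz":0},{"dx":0.1,"dy":0.2,"dz":5.3,"wx":0,"wy":0,"wz":0},{"dx":0.1,"dy":0.2,"dz":5.3,"wx":0,"wy":0,"wz":0}]' && python3 -m crank '[{"dx":0,"dy":0,"dz":0,"wx":0,"wy":0,"wz":0},{"dx":0,"dy":0,"dz":0,"wx":0,"wy":0,"wz":0},{"dx":0,"dy":0,"dz":0,"wx":0,"wy":0,"wz":0},{"dx":0,"dy":0,"dz":0,"wx":0,"wy":0,"wz":0},{"dx":0,"dy":0,"dz":0,"wx":0,"wy":0,"wz":0},{"dx":0,"dy":0,"dz":0,"wx":0,"wy":0,"wz":0},{"dx":0,"dy":0,"dz":0,"wx":0,"wy":0,"wz":0},{"dx":0,"dy":0,"dz":-1,"wx":0,"wy":0,"wz":0},{"dx":0,"dy":0,"dz":-2,"wx":0,"wy":0,"wz":0},{"dx":0,"dy":0,"dz":-4,"wx":0,"wy":0,"wz":0}]' 4 30;  python3 go.py .4455 -.364 .15 .228
```

```text
t: 5.05
eef_pos: [0.5929, 0.011, 0.0768]
ee_rot: [-3.142, -0.0, 0.228]
force: [0.2, 0.0, 0.9]
width: 0.087
gripper_force: 0.0
t: 6.3
eef_pos: [0.5918, 0.011, 0.1164]
ee_rot: [-3.141, 0.002, 0.228]
force: [-0.0, 0.2, -5.3]
width: 0.0459
gripper_force: 29.9
6.3 d cm [-22.73  33.22  -3.32] w deg [-0.02  0.13 -0.01] norm 40.4 q [ 0.35  0.32 -0.32 -0.   -0.94  1.45] 0.04593975479020587
```

```bash
python3 -m crank '[{"dx":-0.7,"dy":1.0,"dz":-2.0,"wx":0,"wy":0,"wz":1},{"dx":-2.8,"dy":4.0,"dz":-3.0,"wx":0,"wy":0,"wz":4},{"dx":-5.9,"dy":8.5,"dz":-3.3,"wx":0,"wy":0,"wz":8},{"dx":-9.0,"dy":13.0,"dz":-3.3,"wx":0,"wy":0,"wz":12},{"dx":-12.0,"dy":17.5,"dz":-3.3,"wx":0,"wy":0,"wz":16},{"dx":-15.0,"dy":22.0,"dz":-3.3,"wx":0,"wy":0,"wz":20},{"dx":-18.0,"dy":26.5,"dz":-3.3,"wx":0,"wy":0,"wz":24},{"dx":-20.5,"dy":30.0,"dz":-3.3,"wx":0,"wy":0,"wz":24},{"dx":-22.0,"dy":32.4,"dz":-3.3,"wx":0,"wy":0,"wz":24},{"dx":-22.7,"dy":33.2,"dz":-3.3,"wx":0,"wy":0,"wz":24}]';  python3 go.py .4455 -.364 .0135 -.19
```

```text
t: 7.55
eef_pos: [0.4458, -0.3649, 0.1498]
ee_rot: [-3.141, 0.0, -0.193]
force: [-0.5, -0.3, -6.4]
width: 0.0459
gripper_force: 29.9
7.55 d cm [-0.05 -0.08 13.63] w deg [-0.01  0.01 -0.16] norm 13.6 q [-0.35  0.26 -0.32 -0.   -1.    1.72] 0.045926309904146534
```

```bash
python3 -m crank '[{"dx":0,"dy":0,"dz":2,"wx":0,"wy":0,"wz":0},{"dx":0,"dy":0,"dz":5,"wx":0,"wy":0,"wz":0},{"dx":0,"dy":0,"dz":8,"wx":0,"wy":0,"wz":0},{"dx":0,"dy":0,"dz":10.5,"wx":0,"wy":0,"wz":0},{"dx":0,"dy":0,"dz":12,"wx":0,"wy":0,"wz":0},{"dx":0,"dy":0,"dz":12.7,"wx":0,"wy":0,"wz":0},{"dx":0,"dy":0,"dz":13.2,"wx":0,"wy":0,"wz":0},{"dx":0,"dy":0,"dz":13.5,"wx":0,"wy":0,"wz":0},{"dx":0,"dy":0,"dz":13.65,"wx":0,"wy":0,"wz":0},{"dx":0,"dy":0,"dz":13.65,"wx":0,"wy":0,"wz":0}]'; python3 -c "
from h import *
s=cv2.resize(grab('side','side2')[280:400,240:360],(600,600),interpolation=2); cv2.imwrite('pics/s2.png',s[:,:,::-1])"
```

```text
t: 8.8
eef_pos: [0.4468, -0.3638, 0.0134]
ee_rot: [3.142, -0.0, -0.191]
force: [1.2, -0.2, -6.5]
width: 0.0459
gripper_force: 29.9
```

View pics/s2.png

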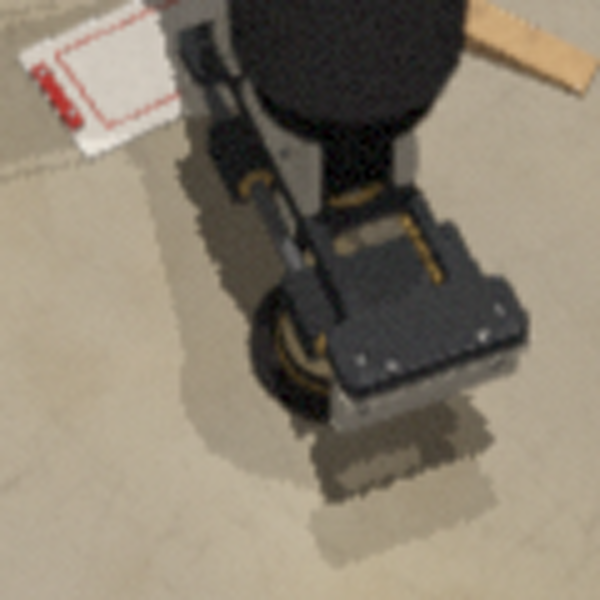

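The gripper is over the coaster, with the black ring at crop (290,340), and the full weight is still carried. I'll lower it slightly and release.

```bash
python3 -m crank '[{"dx":0,"dy":0,"dz":0.05,"wx":0,"wy":0,"wz":0},{"dx":0,"dy":0,"dz":0.1,"wx":0,"wy":0,"wz":0},{"dx":0,"dy":0,"dz":0.1,"wx":0,"wy":0,"wz":0},{"dx":0,"dy":0,"dz":0.1,"wx":0,"wy":0,"wz":0},{"dx":0,"dy":0,"dz":0.1,"wx":0,"wy":0,"wz":0},{"dx":0,"dy":0,"dz":0.1,"wx":0,"wy":0,"wz":0},{"dx":0,"dy":0,"dz":0.1,"wx":0,"wy":0,"wz":0},{"dx":0,"dy":0,"dz":0.1,"wx":0,"wy":0,"wz":0},{"dx":0,"dy":0,"dz":0.1,"wx":0,"wy":0,"wz":0},{"dx":0,"dy":0,"dz":0.1,"wx":0,"wy":0,"wz":0}]' | grep force; python3 -m crank '[{"dx":0,"dy":0,"dz":0,"wx":0,"wy":0,"wz":0},{"dx":0,"dy":0,"dz":0,"wx":0,"wy":0,"wz":0},{"dx":0,"dy":0,"dz":0,"wx":0,"wy":0,"wz":0},{"dx":0,"dy":0,"dz":0,"wx":0,"wy":0,"wz":0},{"dx":0,"dy":0,"dz":0,"wx":0,"wy":0,"wz":0},{"dx":0,"dy":0,"dz":0,"wx":0,"wy":0,"wz":0},{"dx":0,"dy":0,"dz":-1,"wx":0,"wy":0,"wz":0},{"dx":0,"dy":0,"dz":-5,"wx":0,"wy":0,"wz":0},{"dx":0,"dy":0,"dz":-10,"wx":0,"wy":0,"wz":0},{"dx":0,"dy":0,"dz":-14,"wx":0,"wy":0,"wz":0}]' 8.7; python3 go.py .591 .011 .15 .228
```

```text
force: [-3.0, 2.2, 5.1]
gripper_force: 30.0
t: 11.35
eef_pos: [0.447, -0.364, 0.1549]
ee_rot: [3.141, -0.002, -0.191]
force: [0.5, -0.9, -0.1]
width: 0.0868
gripper_force: 0.0
11.35 d cm [  7.04 -39.54   0.48] w deg [  0.06  -0.1  -23.98] norm 40.2 q [-0.34  0.25 -0.31  0.   -1.    1.72] 0.08675807794743226
```

```bash
python3 - <<'E'
from m import *
for cam in('top','side'):
    img=grab(cam,cam+'3')
    for col,z,p in (('yellow',.069,(.59,.01)),('red',.046,(.589,.01)),('blue',.023,(.586,.013))):
        M=colmask(img,col)
        u,v=proj(cam,(*p,z)).astype(int); w=np.zeros_like(M); w[v-38:v+38,u-38:u+38]=M[v-38:v+38,u-38:u+38]
        n,l,st,ce=cv2.connectedComponentsWithStats(w); w=np.isin(l,[i for i in range(1,n) if st[i,4]>5]).astype(np.uint8)
        if col=='blue': w=cv2.morphologyEx(cv2.inRange(cv2.cvtColor(img,cv2.COLOR_RGB2HSV),(100,90,40),(130,255,255))&cv2.dilate(w,np.ones((25,25))),cv2.MORPH_OPEN,np.ones((1,1)))
        print(cam,'block',col,*rect(cam,w,z))
E
python3 -m crank '[{"dx":0.2,"dy":-1.0,"dz":0,"wx":0,"wy":0,"wz":-1},{"dx":0.8,"dy":-5,"dz":0,"wx":0,"wy":0,"wz":-4},{"dx":1.7,"dy":-10,"dz":0,"wx":0,"wy":0,"wz":-8},{"dx":2.6,"dy":-15,"dz":0,"wx":0,"wy":0,"wz":-12},{"dx":3.5,"dy":-20,"dz":0,"wx":0,"wy":0,"wz":-16},{"dx":4.4,"dy":-25,"dz":0,"wx":0,"wy":0,"wz":-20},{"dx":5.3,"dy":-30,"dz":0,"wx":0,"wy":0,"wz":-24},{"dx":6.2,"dy":-35,"dz":0,"wx":0,"wy":0,"wz":-24},{"dx":6.8,"dy":-38.5,"dz":0,"wx":0,"wy":0,"wz":-24},{"dx":7.0,"dy":-39.5,"dz":0,"wx":0,"wy":0,"wz":-24}]';python3 go.py .590 .011 .051 .228;  python3 -c "
from h import *
a=grab('top','top4')[150:290,250:430];cv2.imwrite('pics/t4.png',cv2.resize(a,(720,560),interpolation=2)[:,:,::-1])
for c in ('top','side'):
  arm.grab_frame(c)
  for r in arm.mark_of(c,'brass_weight')[:3]: print(c,r['confidence'],np.round(r['centre'],3))"
```

```text
top block yellow [0.59   0.0114] [75.8978 50.1823] 0.20721101032865485
top block red [0.5877 0.0117] [100.8053  54.6029] 0.22859532835463686
top block blue [0.5856 0.0164] [126.0714  62.9368] 0.2749355963235334
side block yellow [0.5896 0.0068] [78.2361 50.2883] 0.2670672702381375
side block red [ 0.5656 -0.0096] [82.4759 47.5858] -0.5080311342881861
side block blue [ 0.5444 -0.0098] [79.6497 47.4677] -0.7574974230791787
t: 12.7
eef_pos: [0.5899, 0.0131, 0.1505]
ee_rot: [3.142, 0.003, 0.231]
force: [-0.3, 0.3, 0.8]
width: 0.0872
gripper_force: 0.0
12.7 d cm [-0.02  0.21  9.95] w deg [0.   0.15 0.18] norm 10.0 q [ 0.35  0.28 -0.28 -0.   -1.01  1.45] 0.08719176118219288
top 0.74 [ 0.444 -0.365  0.006]
top 0.49 [ 0.594 -0.102 -0.   ]
side 0.88 [ 0.592 -0.1   -0.   ]
side 0.72 [ 0.464  0.215 -0.006]
side 0.66 [ 0.448 -0.366  0.003]
```

View pics/t4.png

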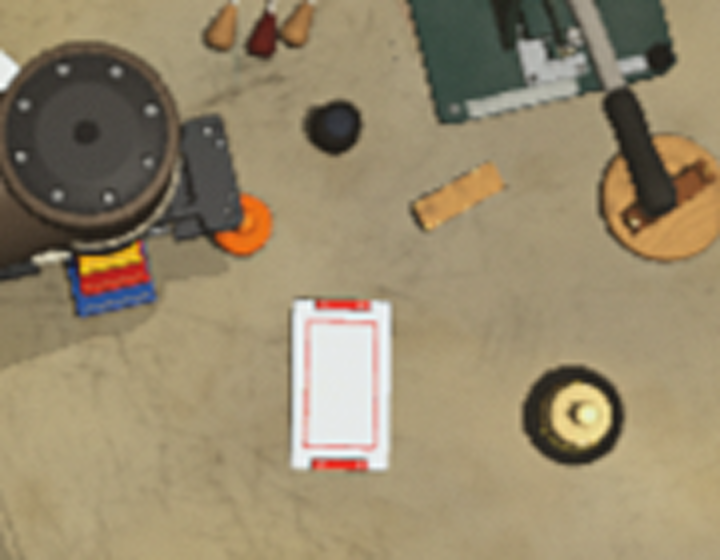

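The weight stands on the coaster at crop (582,412). Its offset from the ring's centre matches the height parallax. Next comes the yellow block.

```bash
python3 -m crank '[{"dx":0,"dy":0.3,"dz":2,"wx":0,"wy":0,"wz":0},{"dx":0,"dy":0.3,"dz":4,"wx":0,"wy":0,"wz":0},{"dx":0,"dy":0.3,"dz":6,"wx":0,"wy":0,"wz":0},{"dx":0,"dy":0.3,"dz":8,"wx":0,"wy":0,"wz":0},{"dx":0,"dy":0.3,"dz":9,"wx":0,"wy":0,"wz":0},{"dx":0,"dy":0.3,"dz":9.6,"wx":0,"wy":0,"wz":0},{"dx":0,"dy":0.3,"dz":10,"wx":0,"wy":0,"wz":0},{"dx":0,"dy":0.3,"dz":10,"wx":0,"wy":0,"wz":0},{"dx":0,"dy":0.3,"dz":10,"wx":0,"wy":0,"wz":0},{"dx":0,"dy":0.3,"dz":10,"wx":0,"wy":0,"wz":0}]' && python3 -m crank '[{"dx":0,"dy":0,"dz":0,"wx":0,"wy":0,"wz":0},{"dx":0,"dy":0,"dz":0,"wx":0,"wy":0,"wz":0},{"dx":0,"dy":0,"dz":0,"wx":0,"wy":0,"wz":0},{"dx":0,"dy":0,"dz":0,"wx":0,"wy":0,"wz":0},{"dx":0,"dy":0,"dz":0,"wx":0,"wy":0,"wz":0},{"dx":0,"dy":0,"dz":0,"wx":0,"wy":0,"wz":0},{"dx":0,"dy":0,"dz":0,"wx":0,"wy":0,"wz":0},{"dx":0,"dy":0,"dz":-1,"wx":0,"wy":0,"wz":0},{"dx":0,"dy":0,"dz":-3,"wx":0,"wy":0,"wz":0},{"dx":0,"dy":0,"dz":-7,"wx":0,"wy":0,"wz":0}]' 3.8 25;  python3 go.py .447 .4095 .13 .195
```

```text
t: 14.2
eef_pos: [0.5912, 0.008, 0.0524]
ee_rot: [-3.142, -0.001, 0.228]
force: [0.2, -0.0, 0.1]
width: 0.0869
gripper_force: 0.0
t: 15.45
eef_pos: [0.5899, 0.0076, 0.1219]
ee_rot: [3.141, 0.003, 0.228]
force: [1.2, 0.1, -0.6]
width: 0.0459
gripper_force: 25.0
15.45 d cm [ -4.83 -42.38  -0.8 ] w deg [0.01 0.19 1.89] norm 42.7 q [ 0.34  0.31 -0.32 -0.   -0.95  1.46] 0.04590565972512299
```

```bash
python3 -m crank '[{"dx":-0.1,"dy":-1.0,"dz":0,"wx":0,"wy":0,"wz":0},{"dx":-0.5,"dy":-5,"dz":0,"wx":0,"wy":0,"wz":0.5},{"dx":-1.1,"dy":-10,"dz":0,"wx":0,"wy":0,"wz":1},{"dx":-1.7,"dy":-15.5,"dz":0,"wx":0,"wy":0,"wz":1.5},{"dx":-2.4,"dy":-21,"dz":0,"wx":0,"wy":0,"wz":1.9},{"dx":-3.0,"dy":-26.5,"dz":0,"wx":0,"wy":0,"wz":1.9},{"dx":-3.6,"dy":-32,"dz":0,"wx":0,"wy":0,"wz":1.9},{"dx":-4.2,"dy":-37.5,"dz":0,"wx":0,"wy":0,"wz":1.9},{"dx":-4.6,"dy":-41.0,"dz":0,"wx":0,"wy":0,"wz":1.9},{"dx":-4.8,"dy":-42.4,"dz":0,"wx":0,"wy":0,"wz":1.9}]';python3 go.py .447 .4095 .012 .195;  python3 -c "
from h import *
a=grab('side','side5')[150:290,130:270];cv2.imwrite('pics/s5.png',cv2.resize(a,(560,560),interpolation=2)[:,:,::-1])"
```

```text
t: 16.7
eef_pos: [0.4471, 0.4118, 0.1217]
ee_rot: [3.141, 0.0, 0.197]
force: [-0.6, -0.5, -0.0]
width: 0.046
gripper_force: 25.0
16.7 d cm [-0.06  0.22 10.97] w deg [0.01 0.02 0.12] norm 11.0 q [ 1.07  0.34 -0.28 -0.   -0.96  0.7 ] 0.04596851290763327
```

View pics/s5.png

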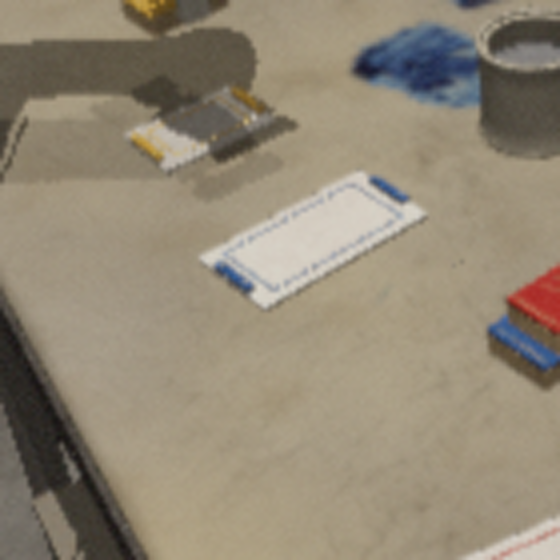

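The yellow block is held at the top left, crop (150,5), above the yellow bed at (205,125). The red block stayed on the stack. I'll lower and release.

```bash
python3 -m crank '[{"dx":-0.05,"dy":0,"dz":2,"wx":0,"wy":0,"wz":0},{"dx":-0.05,"dy":0.1,"dz":4.5,"wx":0,"wy":0,"wz":0},{"dx":-0.05,"dy":0.1,"dz":7,"wx":0,"wy":0,"wz":0},{"dx":-0.05,"dy":0.1,"dz":9,"wx":0,"wy":0,"wz":0},{"dx":-0.05,"dy":0.1,"dz":10,"wx":0,"wy":0,"wz":0},{"dx":-0.05,"dy":0.1,"dz":10.5,"wx":0,"wy":0,"wz":0},{"dx":-0.05,"dy":0.1,"dz":10.8,"wx":0,"wy":0,"wz":0},{"dx":-0.05,"dy":0.1,"dz":10.95,"wx":0,"wy":0,"wz":0},{"dx":-0.05,"dy":0.1,"dz":11,"wx":0,"wy":0,"wz":0},{"dx":-0.05,"dy":0.1,"dz":11,"wx":0,"wy":0,"wz":0}]'; python3 -m crank '[{"dx":0,"dy":0,"dz":0,"wx":0,"wy":0,"wz":0},{"dx":0,"dy":0,"dz":0,"wx":0,"wy":0,"wz":0},{"dx":0,"dy":0,"dz":0,"wx":0,"wy":0,"wz":0},{"dx":0,"dy":0,"dz":0,"wx":0,"wy":0,"wz":0},{"dx":0,"dy":0,"dz":0,"wx":0,"wy":0,"wz":0},{"dx":0,"dy":0,"dz":0,"wx":0,"wy":0,"wz":0},{"dx":0,"dy":0,"dz":-1,"wx":0,"wy":0,"wz":0},{"dx":0,"dy":0,"dz":-4,"wx":0,"wy":0,"wz":0},{"dx":0,"dy":0,"dz":-8,"wx":0,"wy":0,"wz":0},{"dx":0,"dy":0,"dz":-12,"wx":0,"wy":0,"wz":0}]' 8.7; python3 go.py .588 .0105 .1305 .228
```

```text
t: 18.0
eef_pos: [0.4481, 0.4092, 0.0124]
ee_rot: [-3.141, -0.0, 0.195]
force: [-0.1, 0.6, -0.1]
width: 0.046
gripper_force: 25.0
t: 19.25
eef_pos: [0.448, 0.4089, 0.134]
ee_rot: [-3.141, -0.0, 0.195]
force: [-0.6, 0.6, 0.8]
width: 0.087
gripper_force: 0.0
19.25 d cm [ 6.01 41.8   0.34] w deg [-0.01 -0.02 -1.89] norm 42.2 q [ 1.06  0.32 -0.27  0.   -0.98  0.7 ] 0.08696977638081034
```

```bash
python3 - <<'E'
from m import *
for cam in('top','side'):
    img=grab(cam,cam+'6')
    for col,z,p in (('red',.046,(.589,.01)),):
        M=colmask(img,col)
        u,v=proj(cam,(*p,z)).astype(int); w=np.zeros_like(M); w[v-25:v+25,u-25:u+25]=M[v-25:v+25,u-25:u+25]
        n,l,st,ce=cv2.connectedComponentsWithStats(w); print(cam,col,*rect(cam,l==1+np.argmax(st[1:,4]),z))
E
python3 -m crank '[{"dx":0.1,"dy":1.0,"dz":0,"wx":0,"wy":0,"wz":0},{"dx":0.7,"dy":5,"dz":0,"wx":0,"wy":0,"wz":-0.5},{"dx":1.4,"dy":10,"dz":0,"wx":0,"wy":0,"wz":-1},{"dx":2.2,"dy":15.5,"dz":0,"wx":0,"wy":0,"wz":-1.9},{"dx":3.0,"dy":21,"dz":0,"wx":0,"wy":0,"wz":-1.9},{"dx":3.8,"dy":26.5,"dz":0,"wx":0,"wy":0,"wz":-1.9},{"dx":4.6,"dy":32,"dz":0,"wx":0,"wy":0,"wz":-1.9},{"dx":5.4,"dy":37,"dz":0,"wx":0,"wy":0,"wz":-1.9},{"dx":5.9,"dy":40.5,"dz":0,"wx":0,"wy":0,"wz":-1.9},{"dx":6.0,"dy":41.8,"dz":0,"wx":0,"wy":0,"wz":-1.9}]'; python3 - <<'E'
from m import *
a=grab('side','side7'); cv2.imwrite('pics/s7.png',cv2.resize(a[150:250,150:290],(700,500),interpolation=2)[:,:,::-1])
for cam in('top','side'):
    img=grab(cam,cam+'7'); M=colmask(img,'yellow'); u,v=proj(cam,(.4475,.4095,.028)).astype(int); n,l,st,ce=cv2.connectedComponentsWithStats(M)
    print(cam,l[v,u],*rect(cam,l==l[v,u],.028))
E
python3 go.py .588 .0095 .027 .228
```

```text
top red [0.5877 0.0117] [101.1695  55.9044] 0.24359115568919593
side red [0.5874 0.0071] [102.0491  56.4451] 0.24420845978511949
t: 20.6
eef_pos: [0.5872, 0.008, 0.1308]
ee_rot: [3.141, 0.002, 0.225]
force: [-0.7, -0.0, 0.3]
width: 0.0871
gripper_force: 0.0
top 44 [0.4473 0.4069] [77.3281 53.8751] 0.17341859202031654
side 10 [0.4493 0.404 ] [82.1493 58.5697] 0.03359086486749516
20.75 d cm [ 0.08  0.06 10.43] w deg [-0.    0.09 -0.07] norm 10.4 q [ 0.35  0.3  -0.31 -0.   -0.96  1.45] 0.08714323161699306
```

View pics/s7.png

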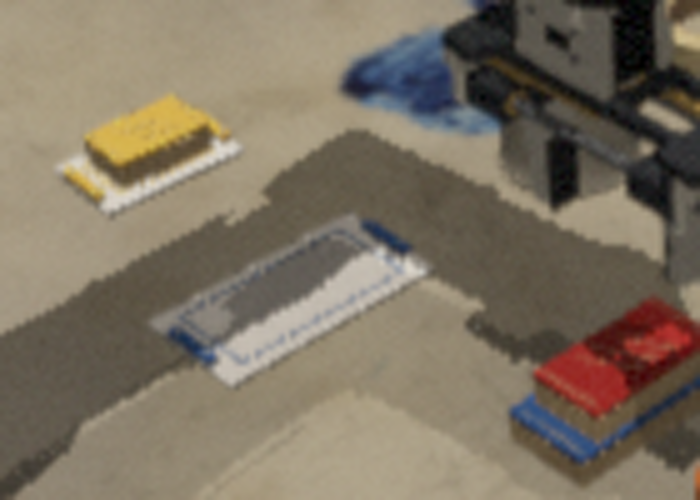

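The yellow block lies flat between the fences at crop (150,140). Red is next, at crop (620,350), with the fingers straddling it.

```bash
python3 -m crank '[{"dx":0.05,"dy":0,"dz":2,"wx":0,"wy":0,"wz":-0.5},{"dx":0.05,"dy":0,"dz":4,"wx":0,"wy":0,"wz":-0.5},{"dx":0.05,"dy":0,"dz":6,"wx":0,"wy":0,"wz":-0.5},{"dx":0.05,"dy":0,"dz":8,"wx":0,"wy":0,"wz":-0.5},{"dx":0.05,"dy":0,"dz":9.2,"wx":0,"wy":0,"wz":-0.5},{"dx":0.05,"dy":0,"dz":9.9,"wx":0,"wy":0,"wz":-0.5},{"dx":0.05,"dy":0,"dz":10.3,"wx":0,"wy":0,"wz":-0.5},{"dx":0.05,"dy":0,"dz":10.3,"wx":0,"wy":0,"wz":-0.5},{"dx":0.05,"dy":0,"dz":10.3,"wx":0,"wy":0,"wz":-0.5},{"dx":0.05,"dy":0,"dz":10.3,"wx":0,"wy":0,"wz":-0.5}]' && python3 -m crank '[{"dx":0,"dy":0,"dz":0,"wx":0,"wy":0,"wz":0},{"dx":0,"dy":0,"dz":0,"wx":0,"wy":0,"wz":0},{"dx":0,"dy":0,"dz":0,"wx":0,"wy":0,"wz":0},{"dx":0,"dy":0,"dz":0,"wx":0,"wy":0,"wz":0},{"dx":0,"dy":0,"dz":0,"wx":0,"wy":0,"wz":0},{"dx":0,"dy":0,"dz":0,"wx":0,"wy":0,"wz":0},{"dx":0,"dy":0,"dz":0,"wx":0,"wy":0,"wz":0},{"dx":0,"dy":0,"dz":-1,"wx":0,"wy":0,"wz":0},{"dx":0,"dy":0,"dz":-4,"wx":0,"wy":0,"wz":0},{"dx":0,"dy":0,"dz":-9,"wx":0,"wy":0,"wz":0}]' 4.5 25;  python3 go.py .468 -.179 .12 .001
```

```text
t: 22.0
eef_pos: [0.5887, 0.0107, 0.0295]
ee_rot: [-3.142, -0.001, 0.237]
force: [0.3, 0.0, 0.6]
width: 0.0868
gripper_force: 0.0
t: 23.25
eef_pos: [0.587, 0.0103, 0.1189]
ee_rot: [3.142, 0.004, 0.237]
force: [0.7, 0.4, -1.3]
width: 0.0527
gripper_force: 25.0
23.25 d cm [-16.01  15.61  -0.05] w deg [ 0.03  0.22 13.5 ] norm 22.4 q [ 0.35  0.31 -0.33 -0.   -0.94  1.46] 0.05270109181711874
```

```bash
python3 -m crank '[{"dx":-0.7,"dy":0.7,"dz":0,"wx":0,"wy":0,"wz":1},{"dx":-3,"dy":3,"dz":0,"wx":0,"wy":0,"wz":3},{"dx":-6,"dy":6,"dz":0,"wx":0,"wy":0,"wz":6},{"dx":-9,"dy":9,"dz":0,"wx":0,"wy":0,"wz":9},{"dx":-12,"dy":12,"dz":0,"wx":0,"wy":0,"wz":12},{"dx":-14.5,"dy":14.2,"dz":0,"wx":0,"wy":0,"wz":13.5},{"dx":-15.7,"dy":15.3,"dz":0,"wx":0,"wy":0,"wz":13.5},{"dx":-16,"dy":15.6,"dz":0,"wx":0,"wy":0,"wz":13.5},{"dx":-16,"dy":15.6,"dz":0,"wx":0,"wy":0,"wz":13.5},{"dx":-16,"dy":15.6,"dz":0,"wx":0,"wy":0,"wz":13.5}]'; python3 go.py .468 -.179 .012 .001
```

```text
t: 24.5
eef_pos: [0.4701, -0.178, 0.119]
ee_rot: [-3.142, -0.0, 0.002]
force: [0.3, 0.9, -1.6]
width: 0.0531
gripper_force: 25.0
24.5 d cm [-0.21  0.1  10.7 ] w deg [-0.   -0.01  0.07] norm 10.7 q [ 0.03  0.18 -0.51 -0.   -0.88  1.54] 0.05306755654783712
```

```bash
python3 -m crank '[{"dx":-0.2,"dy":0.1,"dz":2,"wx":0,"wy":0,"wz":0},{"dx":-0.2,"dy":0.1,"dz":4.5,"wx":0,"wy":0,"wz":0},{"dx":-0.2,"dy":0.1,"dz":7,"wx":0,"wy":0,"wz":0},{"dx":-0.2,"dy":0.1,"dz":8.8,"wx":0,"wy":0,"wz":0},{"dx":-0.2,"dy":0.1,"dz":9.8,"wx":0,"wy":0,"wz":0},{"dx":-0.2,"dy":0.1,"dz":10.3,"wx":0,"wy":0,"wz":0},{"dx":-0.2,"dy":0.1,"dz":10.6,"wx":0,"wy":0,"wz":0},{"dx":-0.2,"dy":0.1,"dz":10.7,"wx":0,"wy":0,"wz":0},{"dx":-0.2,"dy":0.1,"dz":10.7,"wx":0,"wy":0,"wz":0},{"dx":-0.2,"dy":0.1,"dz":10.7,"wx":0,"wy":0,"wz":0}]'; python3 -m crank '[{"dx":0,"dy":0,"dz":0,"wx":0,"wy":0,"wz":0},{"dx":0,"dy":0,"dz":0,"wx":0,"wy":0,"wz":0},{"dx":0,"dy":0,"dz":0,"wx":0,"wy":0,"wz":0},{"dx":0,"dy":0,"dz":0,"wx":0,"wy":0,"wz":0},{"dx":0,"dy":0,"dz":0,"wx":0,"wy":0,"wz":0},{"dx":0,"dy":0,"dz":0,"wx":0,"wy":0,"wz":0},{"dx":0,"dy":0,"dz":-1,"wx":0,"wy":0,"wz":0},{"dx":0,"dy":0,"dz":-4,"wx":0,"wy":0,"wz":0},{"dx":0,"dy":0,"dz":-8,"wx":0,"wy":0,"wz":0},{"dx":0,"dy":0,"dz":-12,"wx":0,"wy":0,"wz":0}]' 8.7; python3 - <<'E'
from m import *
for cam in('top','side'):
    img=grab(cam,cam+'8')
    M=colmask(img,'blue'); u,v=proj(cam,(.5855,.0135,.023)).astype(int); n,l,st,ce=cv2.connectedComponentsWithStats(M); print(cam,*rect(cam,l==l[v,u],.023))
E
python3 go.py .5855 .0135 .12 .228
```

```text
t: 25.75
eef_pos: [0.4677, -0.1796, 0.0124]
ee_rot: [3.142, -0.001, 0.001]
force: [0.7, 0.0, -2.3]
width: 0.0528
gripper_force: 25.0
t: 27.0
eef_pos: [0.4672, -0.1796, 0.1339]
ee_rot: [3.141, -0.0, 0.001]
force: [1.6, -0.1, -0.3]
width: 0.0869
gripper_force: 0.0
top [0.5874 0.014 ] [113.6406  62.8915] 0.2213088530331528
side [0.9052 1.0311] [4271.1704 3230.637 ] -0.6442415708755425
27.1 d cm [ 11.54 -19.32   1.8 ] w deg [  0.11  -0.48 -12.94] norm 22.6 q [ 0.03  0.15 -0.49  0.   -0.92  1.55] 0.08644988848058129
```

```bash
python3 -m crank '[{"dx":0.4,"dy":-0.7,"dz":0,"wx":0,"wy":0,"wz":-1},{"dx":2.1,"dy":-3.5,"dz":0,"wx":0,"wy":0,"wz":-3},{"dx":4.2,"dy":-7,"dz":0.5,"wx":0,"wy":0,"wz":-6},{"dx":6.5,"dy":-11,"dz":1,"wx":0,"wy":0,"wz":-9},{"dx":8.9,"dy":-15,"dz":1.4,"wx":0,"wy":0,"wz":-12},{"dx":10.7,"dy":-18,"dz":1.4,"wx":0,"wy":0,"wz":-12.9},{"dx":11.4,"dy":-19.2,"dz":1.4,"wx":0,"wy":0,"wz":-12.9},{"dx":11.5,"dy":-19.3,"dz":1.4,"wx":0,"wy":0,"wz":-12.9},{"dx":11.5,"dy":-19.3,"dz":1.4,"wx":0,"wy":0,"wz":-12.9},{"dx":11.5,"dy":-19.3,"dz":1.4,"wx":0,"wy":0,"wz":-12.9}]'; python3 go.py .5855 .013 .008 .228;python3 - <<'E'
from m import *
a=grab('side','side9'); cv2.imwrite('pics/s9.png',cv2.resize(a[185:325,210:350],(600,600),interpolation=2)[:,:,::-1])
for cam in('top','side'):
    img=grab(cam,cam+'9'); M=colmask(img,'red'); u,v=proj(cam,(.468,-.179,.028)).astype(int); n,l,st,ce=cv2.connectedComponentsWithStats(M); print(cam,*rect(cam,l==l[v,u],.028))
E
```

```text
t: 28.35
eef_pos: [0.5817, 0.0127, 0.1182]
ee_rot: [-3.142, 0.0, 0.225]
force: [0.4, 0.8, 0.3]
width: 0.0868
gripper_force: 0.0
28.35 d cm [ 0.38  0.06 11.02] w deg [-0.    0.01 -0.15] norm 11.0 q [ 0.36  0.3  -0.34 -0.   -0.93  1.44] 0.08681758630839669
top [ 0.4663 -0.1776] [96.8487 52.8727] 0.0010014525995998749
side [ 0.4715 -0.1842] [111.0387  62.9901] -0.03289163735913264
```

View pics/s9.png

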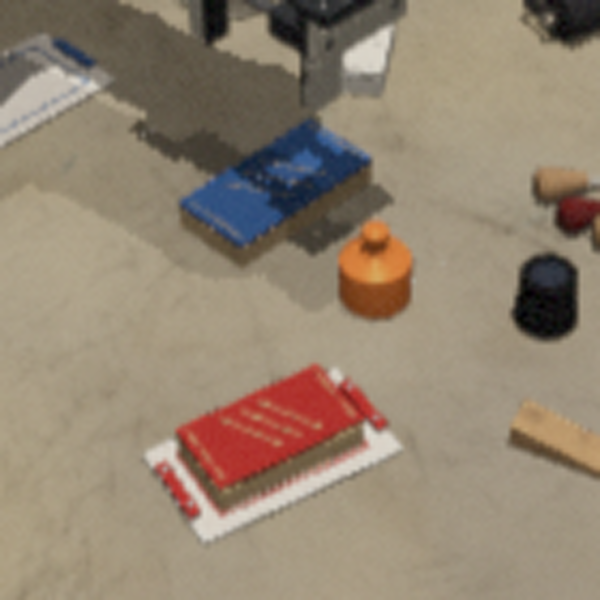

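Red lies squarely on its bed at crop (275,440). The blue block is alone at crop (277,182).

```bash
python3 - <<'E'
from m import *
P=np.array([ray('side',(210+a*140/600,185+b*140/600),.023)[:2] for a,b in((182,207),(240,247),(372,157),(313,118))])
print(P,P.mean(0),np.arctan2(*(P[2]-P[1])[::-1]),np.arctan2(*(P[3]-P[0])[::-1]))
E
python3 -m crank '[{"dx":0.3,"dy":0,"dz":2,"wx":0,"wy":0,"wz":0},{"dx":0.35,"dy":0,"dz":4,"wx":0,"wy":0,"wz":0},{"dx":0.35,"dy":0,"dz":5.5,"wx":0,"wy":0,"wz":0},{"dx":0.35,"dy":0,"dz":6.5,"wx":0,"wy":0,"wz":0},{"dx":0.35,"dy":0,"dz":7,"wx":0,"wy":0,"wz":0},{"dx":0.35,"dy":0,"dz":7,"wx":0,"wy":0,"wz":0},{"dx":0.35,"dy":0,"dz":7,"wx":0,"wy":0,"wz":0},{"dx":0.35,"dy":0,"dz":7,"wx":0,"wy":0,"wz":0},{"dx":0.35,"dy":0,"dz":7,"wx":0,"wy":0,"wz":0},{"dx":0.35,"dy":0,"dz":7,"wx":0,"wy":0,"wz":0}]'
```

```text
[[ 0.5188  0.0178]
 [ 0.5318 -0.037 ]
 [ 0.6535 -0.0074]
 [ 0.642   0.0507]] [0.5865 0.006 ] 0.23848436552161295 0.26146097055737966
t: 29.75
eef_pos: [0.5857, 0.0144, 0.0482]
ee_rot: [-3.142, -0.0, 0.226]
force: [-0.5, -0.4, 0.5]
width: 0.0867
gripper_force: 0.0
```

```bash
python3 -m crank '[{"dx":0,"dy":0.3,"dz":0.5,"wx":0,"wy":0,"wz":-0.5},{"dx":0,"dy":0.3,"dz":1.2,"wx":0,"wy":0,"wz":-0.5},{"dx":0,"dy":0.3,"dz":2,"wx":0,"wy":0,"wz":-0.5},{"dx":0,"dy":0.3,"dz":2.8,"wx":0,"wy":0,"wz":-0.5},{"dx":0,"dy":0.3,"dz":3.5,"wx":0,"wy":0,"wz":-0.5},{"dx":0,"dy":0.3,"dz":4,"wx":0,"wy":0,"wz":-0.5},{"dx":0,"dy":0.3,"dz":4,"wx":0,"wy":0,"wz":-0.5},{"dx":0,"dy":0.3,"dz":4,"wx":0,"wy":0,"wz":-0.5},{"dx":0,"dy":0.3,"dz":4,"wx":0,"wy":0,"wz":-0.5},{"dx":0,"dy":0.3,"dz":4,"wx":0,"wy":0,"wz":-0.5}]' && python3 -m crank '[{"dx":0,"dy":0,"dz":0,"wx":0,"wy":0,"wz":0},{"dx":0,"dy":0,"dz":0,"wx":0,"wy":0,"wz":0},{"dx":0,"dy":0,"dz":0,"wx":0,"wy":0,"wz":0},{"dx":0,"dy":0,"dz":0,"wx":0,"wy":0,"wz":0},{"dx":0,"dy":0,"dz":0,"wx":0,"wy":0,"wz":0},{"dx":0,"dy":0,"dz":0,"wx":0,"wy":0,"wz":0},{"dx":0,"dy":0,"dz":0,"wx":0,"wy":0,"wz":0},{"dx":0,"dy":0,"dz":-1,"wx":0,"wy":0,"wz":0},{"dx":0,"dy":0,"dz":-4,"wx":0,"wy":0,"wz":0},{"dx":0,"dy":0,"dz":-9,"wx":0,"wy":0,"wz":0}]' 5.4 25;  python3 go.py .466 .2165 .1 .231
```

```text
t: 31.0
eef_pos: [0.5864, 0.0115, 0.0083]
ee_rot: [-3.142, -0.0, 0.235]
force: [1.0, 0.1, -0.3]
width: 0.087
gripper_force: 0.0
t: 32.25
eef_pos: [0.5848, 0.0111, 0.0978]
ee_rot: [3.141, 0.004, 0.235]
force: [1.6, 1.1, -2.4]
width: 0.062
gripper_force: 25.0
32.25 d cm [ -6.78 -22.74  -0.2 ] w deg [0.01 0.23 0.22] norm 23.7 q [ 0.35  0.33 -0.35 -0.   -0.89  1.45] 0.06204213951605551
```

Held at 62 mm. For release the TCP should be at 0.0083 + 0.005 = 0.0133.

```bash
python3 -m crank '[{"dx":-0.2,"dy":-0.8,"dz":0,"wx":0,"wy":0,"wz":0},{"dx":-1.2,"dy":-4,"dz":0,"wx":0,"wy":0,"wz":0},{"dx":-2.4,"dy":-8,"dz":0,"wx":0,"wy":0,"wz":0},{"dx":-3.6,"dy":-12,"dz":0,"wx":0,"wy":0,"wz":0},{"dx":-4.8,"dy":-16,"dz":0,"wx":0,"wy":0,"wz":0.2},{"dx":-6,"dy":-20,"dz":0,"wx":0,"wy":0,"wz":0.2},{"dx":-6.6,"dy":-22.2,"dz":0,"wx":0,"wy":0,"wz":0.2},{"dx":-6.8,"dy":-22.7,"dz":0,"wx":0,"wy":0,"wz":0.2},{"dx":-6.8,"dy":-22.7,"dz":0,"wx":0,"wy":0,"wz":0.2},{"dx":-6.8,"dy":-22.7,"dz":0,"wx":0,"wy":0,"wz":0.2}]'; python3 go.py .466 .2165 .014 .231
```

```text
t: 33.5
eef_pos: [0.4674, 0.2157, 0.0979]
ee_rot: [3.141, 0.0, 0.231]
force: [0.3, -0.4, -1.9]
width: 0.0618
gripper_force: 25.0
33.5 d cm [-0.12 -0.11  8.39] w deg [ 0.01  0.02 -0.01] norm 8.4 q [ 0.81  0.22 -0.51 -0.   -0.84  0.99] 0.0618399509081201
```

```bash
python3 -m crank '[{"dx":-0.1,"dy":-0.1,"dz":1.5,"wx":0,"wy":0,"wz":0},{"dx":-0.1,"dy":-0.1,"dz":3.5,"wx":0,"wy":0,"wz":0},{"dx":-0.1,"dy":-0.1,"dz":5.5,"wx":0,"wy":0,"wz":0},{"dx":-0.1,"dy":-0.1,"dz":7,"wx":0,"wy":0,"wz":0},{"dx":-0.1,"dy":-0.1,"dz":7.8,"wx":0,"wy":0,"wz":0},{"dx":-0.1,"dy":-0.1,"dz":8.2,"wx":0,"wy":0,"wz":0},{"dx":-0.1,"dy":-0.1,"dz":8.4,"wx":0,"wy":0,"wz":0},{"dx":-0.1,"dy":-0.1,"dz":8.4,"wx":0,"wy":0,"wz":0},{"dx":-0.1,"dy":-0.1,"dz":8.4,"wx":0,"wy":0,"wz":0},{"dx":-0.1,"dy":-0.1,"dz":8.4,"wx":0,"wy":0,"wz":0}]'; python3 -m crank '[{"dx":0,"dy":0,"dz":0,"wx":0,"wy":0,"wz":0},{"dx":0,"dy":0,"dz":0,"wx":0,"wy":0,"wz":0},{"dx":0,"dy":0,"dz":0,"wx":0,"wy":0,"wz":0},{"dx":0,"dy":0,"dz":0,"wx":0,"wy":0,"wz":0},{"dx":0,"dy":0,"dz":0,"wx":0,"wy":0,"wz":0},{"dx":0,"dy":0,"dz":0,"wx":0,"wy":0,"wz":0},{"dx":0,"dy":0,"dz":-1,"wx":0,"wy":0,"wz":0},{"dx":0,"dy":0,"dz":-5,"wx":0,"wy":0,"wz":0},{"dx":0,"dy":0,"dz":-10,"wx":0,"wy":0,"wz":0},{"dx":0,"dy":0,"dz":-15,"wx":0,"wy":0,"wz":0}]' 8.7; python3 -m crank '[{"dx":1,"dy":1,"dz":0,"wx":0,"wy":0,"wz":0},{"dx":3,"dy":5,"dz":0,"wx":0,"wy":0,"wz":0},{"dx":5,"dy":9,"dz":0,"wx":0,"wy":0,"wz":0},{"dx":7,"dy":13,"dz":0,"wx":0,"wy":0,"wz":0},{"dx":9,"dy":17,"dz":0,"wx":0,"wy":0,"wz":0},{"dx":11,"dy":20,"dz":0,"wx":0,"wy":0,"wz":0},{"dx":12,"dy":22,"dz":0,"wx":0,"wy":0,"wz":0},{"dx":12,"dy":22,"dz":0,"wx":0,"wy":0,"wz":0},{"dx":12,"dy":22,"dz":0,"wx":0,"wy":0,"wz":0},{"dx":12,"dy":22,"dz":0,"wx":0,"wy":0,"wz":0}]'; python3 - <<'E'
from m import *
a=grab('side','side10'); cv2.imwrite('pics/s10.png',cv2.resize(a[150:375,140:350],(560,600),interpolation=2)[:,:,::-1])
a=grab('top','top10'); cv2.imwrite('pics/t10.png',cv2.resize(a[140:280,130:410],(800,400),interpolation=2)[:,:,::-1])
E
```

```text
t: 34.75
eef_pos: [0.4662, 0.2173, 0.0144]
ee_rot: [-3.141, -0.001, 0.232]
force: [-0.3, 0.6, -1.0]
width: 0.0618
gripper_force: 25.0
t: 36.0
eef_pos: [0.4659, 0.2169, 0.1664]
ee_rot: [-3.142, -0.0, 0.232]
force: [0.7, 0.9, 0.4]
width: 0.087
gripper_force: 0.0
t: 37.25
eef_pos: [0.6329, 0.0313, 0.1643]
ee_rot: [-3.141, -0.0, 0.233]
force: [-0.2, -0.2, -0.1]
width: 0.0872
gripper_force: 0.0
```

View pics/s10.png

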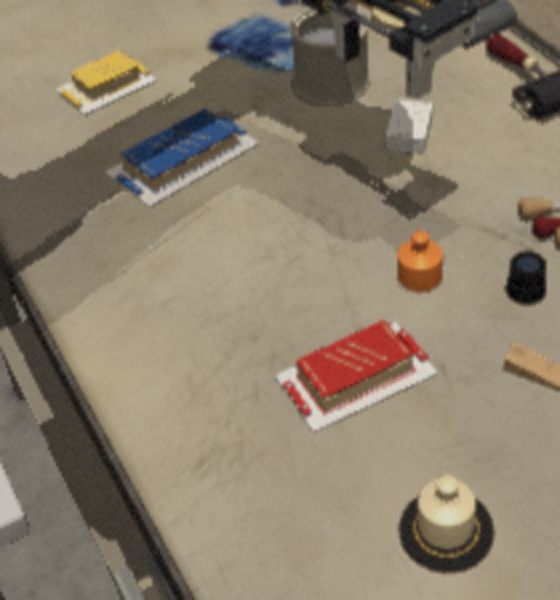

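View pics/t10.png

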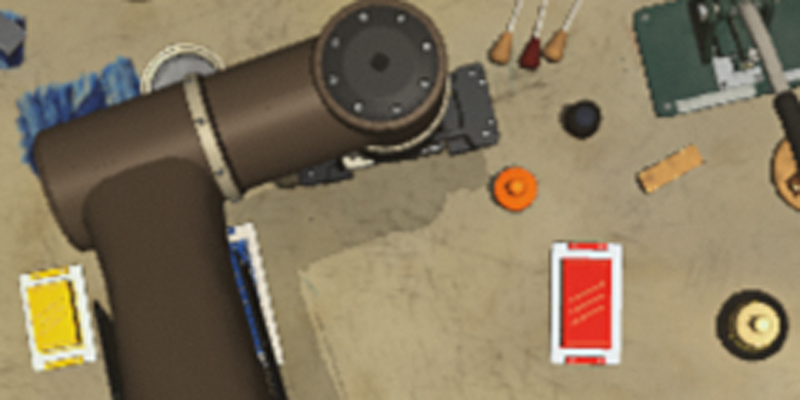

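In the side crop, the yellow block (107,75), blue block (185,148) and red block (360,360) all lie between their fences. The weight stands on the coaster at (447,520). The can and loupe stand as before, and the gripper is clear.

```bash
python3 -c "
from station import arm
print(arm.job_done())"
```

```text
the job is handed in; nothing more can be done
None
```

The job is handed in: by the last pictures, the brass weight stands on the coaster, the yellow, red and blue blocks lie face up on their own beds, and the can and loupe stand where they were. The hand-in returned no verdict.

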